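# Hang a sample stem in the imaging chamber

### The arm

A 6-joint arm with a two-finger parallel gripper is mounted at the origin on the work surface. World frame = base frame: x ahead of the robot, y to its left, z up, the work surface at z = 0. Lengths are in m, angles in rad, forces in N, time in s.
With the tool pointing down it reaches from about 0.35 to 0.875 m from the base axis. Payload 4.2 kg.
Tool frame: the origin (TCP) lies where the fingers leave the gripper's body, on its centre line; the fingertips stand 70 mm ahead of it and the grasp point (between the pads) lies 51 mm ahead of it; x points along the fingers, y is the direction in which the jaws open and shut, and the axes are right-handed (so a half turn about x gives the same grasp; the last joint's range is limited). The gripper opens to 87 mm and grips with 3 to 60 N. Pads are 19 mm wide; open, the fingers measure 117 mm over their backs; the gripper's body (75 mm by 190 mm) begins 51 mm behind the grasp point.
Start: joints at [1.537, 0.385, 0.008, 0, -1.194, -0.259], TCP at [0.18, 0.598, 0.292] pointing down, gripper open.
Joint ranges: [-3.14, 3.14], [-1.21, 2.06], [-1.07, 1.41], [-3.16, 2.05], [-2.99, -0.16], [-3.1, 3.1]. Speed limits (rad/s): [2.79, 2.79, 3.14, 3.14, 3.14, 3.14].

### API

Orientations are given as [roll, pitch, yaw] about the fixed x, y, z axes, in that order (R = Rz(yaw) Ry(pitch) Rx(roll)).
In Python, from workcell import manip, imaging gives the robot as it stands. Calls block until the motion is done:
- manip.move_to(position, orientation): joint-space move of the TCP to a pose.
- manip.movel(position, ori=None, velocity=0.15, force_limit=None): straight line of the TCP; ori=None keeps the orientation; velocity is the mean speed in m/s. With force_limit (N) it stops when the force on the tool has changed by that much, and returns True; else False.
- manip.movej(angles): joint-space move.
- manip.open_jaws() and manip.clamp(): open the fingers fully, or close them until they stop; the grip force is fixed at half the most.
- manip.dwell(seconds).
- manip.inverse_kinematics(position, orientation): joint angles nearest the present ones, or None.
- manip.state(): the state.
- imaging.snapshot(name): name is "scene" or "top" or "wrist"; returns (picture, depth): 400x640x3 uint8, blue, green, red; 400x640 float32, m along the optical axis (not along the pixel's ray), 0 where there is no reading.
- imaging.camera_model(name): a dict with "fx", "fy", "cx", "cy" (pixels), "world_from_camera" (4x4, takes a point from camera to world coordinates); the wrist camera has in their place "T_tool_cam" (4x4, takes a point from camera to tool coordinates, whose origin is the TCP and whose axes are the tool frame's). Camera axes: x right, y down, z forward; pixel columns grow to the right and rows downward; lengths in m; the calibration is good to about 2 mm. The wrist camera is an equidistant fisheye: a pixel r from the principal point sees the ray r / f radians off the axis. A picture is of the moment at which its call begins: read the wrist's pose just before it. camera_model takes no time and is no camera call.
A pose or a line that the arm cannot do raises manip.MotionError and nothing moves.
- manip.finish_job(): hands the job in, once; it reports no verdict.
The state is a dict: "clock": time; "joint_positions": joint angles; "dq": joint speeds; "effort": joint torques, N m; "ee_pos": TCP position; "orientation": TCP orientation; "wrist_force": force on the tool from outside, world axes, zero at the start; "wrist_torque": the same for the moment, N m; "finger_gap": opening from 0.0 (shut) to 1.0 (fully open).
Only numpy, scipy, OpenCV 4.12 (cv2) and the standard library are available. Lean on these libraries where they do the work, as an engineer would, in place of code of your own. Each camera call takes 0.05 s, during which the arm holds its last target.

### The job

Turn the knob on top of the imaging chamber clockwise until its shutter clicks fully open. Then lift the sample stem (the one with the slim barrel head) out of the rack and lower it upright through the chamber's port, without touching the chamber with it, until its tip is level with the middle of the lenses. Finish while still holding it there, still and centred in the port; leave the other stem in the rack and everything else on the bench where it is.

Things in the scene. Friction and masses are not known exactly. Their poses are not given: they have to be found in the camera images.
- chamber: aluminium imaging chamber fixed to the bench, upright, 110 mm (own x) by 210 mm (own y), 100 mm high; place and yaw vary. Origin: centre of its underside. Under its 25 mm roof a cell, open to front (-x) and back, spans y = -97 to 0 mm, z = 10 to 75 mm; two black lenses, 28 mm across, face each other along y in it, 56 mm apart. The rest (y above 0) is solid grey
- port_mouth (a point): centre of the port's upper mouth, in the flat top of the chamber's roof (100 mm above the bench); the port is an upright round through hole, 22 mm across and 25 mm deep, at x = 0, y = -50 mm in the chamber's frame. At the start the shutter disc covers it
- lens_level (a point): the point on the port's axis level with the middle of the lenses, 45 mm above the bench and 55 mm below port_mouth: the stem's tip is to hang here. Axes as the chamber's
- knob_grip (a point): centre of the upright black bar grip of the shutter knob, 130 mm above the bench, on the knob's upright axis (chamber frame x = 0, y = +40 mm). The bar is 12 mm thick along this point's x, 44 mm long along its y, and reaches from 104 to 139 mm above the bench. The point turns with the knob; when shut its axes are the chamber's
- shutter_disc (a point): centre of the shutter's steel disc, 34 mm across and 3 mm thick, 2 mm above the roof; over the port when shut. A flat arm, 22 mm wide and as thin, joins it to the knob 90 mm away, and they swing together
- shutter (a joint): turn of the knob and shutter, rad: 0 shut (against its stop, disc over the port), 1.2 fully open (against its stop). Grows clockwise seen from above, the arm swinging to the chamber's -x side. A sprung detent (about 0.08 N m at most) pushes it back to 0 below 0.6 and on to 1.2 above 0.6; if let go past 0.6 it snaps to 1.2 by itself and stays
- rack: stem rack fixed to the bench (its place and yaw vary), 70 mm in its own x, 170 mm in its own y, 125 mm high, origin: centre of its underside. Its top plate, 10 mm thick and 50 mm wide, has two 13 mm through holes at y = -45 and +45 mm; a stem hangs in each, its head resting on the plate. Which hole holds which stem varies
- stem_head (a point): the loose sample stem, 0.08 to 0.17 kg: centre of its head, a slim upright aluminium barrel, 20 mm across and 60 mm high, to be gripped here. Below the head a steel rod 10 mm across and 110 mm long runs down to the tip, which is 140 mm below this point. In the rack this point is 155 mm above the bench
- stem_tip (a point): centre of the flat lower end of the sample stem's rod, on its axis; 140 mm below stem_head. In the rack it is 15 mm above the bench
- stem: the sample stem as a whole: origin at stem_tip, its z axis runs up along the stem to the head
- plug: the other stem, to be left in the rack: the same 10 mm rod, 110 mm long, but with a wide flat disc head, 40 mm across and 12 mm high. Origin at the lower end of its rod
- reagent: brown glass bottle with a red cap, 60 mm across, 120 mm tall, loose, standing. To be left alone; origin at the centre of its underside
- dropper: small white plastic bottle, 32 mm across, 70 mm tall, loose, standing. To be left alone; origin at the centre of its underside
- dish: shallow glass dish, 90 mm across, 16 mm high, loose. To be left alone; origin at the centre of its underside
- tape: roll of tape lying flat, 80 mm across, 19 mm high, loose. To be left alone; origin at the centre of its underside
- slidebox: grey slide box, 85 x 100 x 32 mm, loose. To be left alone; origin at the centre of its underside
- tipbox: clear box with a blue lid, 88 x 123 x 67 mm, loose. To be left alone; origin at the centre of its underside

How it is judged:
By the outcome, as a careful person would: the job done as asked, in the order asked, and still so for the second after the job is handed in, while the arm keeps its last pose, push and grip.
It also fails if it takes over 61 s, if anything falls off the work surface, if the arm or the gripper's body presses on something with over 40 N, if the wrist force passes 120 N, or if a joint passes its speed limit or range.

## Working session

There is one attempt and no reset: what is moved stays moved. The work goes in short steps, each a Python script; the robot and the scene stay as the last script left them, time stands still between calls to the robot, and variables do not carry over. Pictures are saved under pics/ and viewed, and the job is handed in when it is done.

```bash
mkdir -p pics; ls; python3 - <<'E'
from workcell import manip, imaging
import cv2,numpy as np
s=manip.state();print(s)
for n in("scene","top","wrist"):
    p,d=imaging.snapshot(n); cv2.imwrite(f"pics/{n}0.png",p); np.save(f"pics/{n}0.npy",d); m=imaging.camera_model(n); print(n,{k:np.round(v,4).tolist() if hasattr(v,'__len__') and not isinstance(v,str) else v for k,v in m.items()})
E
```

```text
pics
{'clock': 0.0, 'joint_positions': array([ 1.53656121e+00,  3.85533852e-01,  6.62291286e-03, -5.17514305e-04,
       -1.19397950e+00, -2.58616848e-01]), 'dq': array([-2.76901624e-03, -3.51533641e-03,  1.16467407e-03,  1.40514032e-05,
        1.16106208e-03, -2.82090423e-04]), 'effort': array([-1.41768149e-03, -3.90666318e+01,  1.87407446e+01,  4.21982467e+00,
        1.09523491e-02, -2.00328686e-04]), 'ee_pos': array([0.18025917, 0.59796774, 0.29116925]), 'orientation': array([ 1.60373002,  1.56864769, -1.83090553]), 'wrist_force': array([ 0.50988127, -0.29379967,  0.81620956]), 'wrist_torque': array([ 0.03524098,  0.01675974, -0.03074589]), 'finger_gap': 0.9991865024169286}
scene {'fx': 462.9466610545344, 'fy': 462.9466610545344, 'cx': 313.00027112363045, 'cy': 202.01961297807918, 'world_from_camera': [[-0.9006, 0.2923, -0.3216, 1.0111], [0.4343, 0.6327, -0.6412, 0.8604], [0.0161, -0.7171, -0.6967, 0.9907], [0.0, 0.0, 0.0, 1.0]]}
top {'fx': 508.4157656496099, 'fy': 508.4157656496099, 'cx': 323.5114940178276, 'cy': 195.74650462199824, 'world_from_camera': [[0.0185, -0.9804, 0.1962, 0.2509], [-0.9996, -0.0222, -0.0167, 0.0663], [0.0207, -0.1958, -0.9804, 1.7322], [0.0, 0.0, 0.0, 1.0]]}
wrist {'fx': 309.70691628693146, 'fy': 309.70691628693146, 'cx': 319.4397950763931, 'cy': 198.30776529923284, 'T_tool_cam': [[-0.0002, -0.2572, 0.9664, -0.0925], [1.0, -0.0016, -0.0002, -0.0007], [0.0016, 0.9663, 0.2572, -0.0707], [0.0, 0.0, 0.0, 1.0]]}
```

View pics/scene0.png

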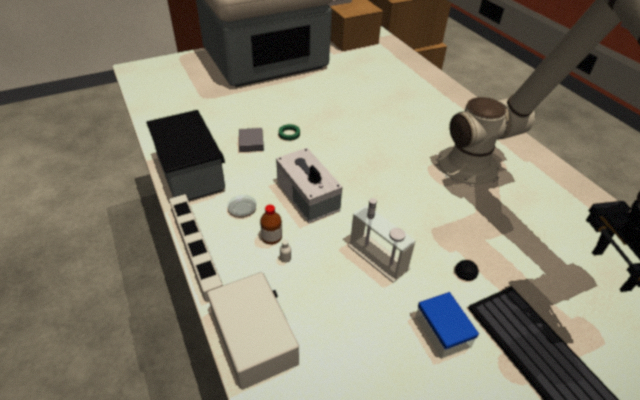

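View pics/top0.png

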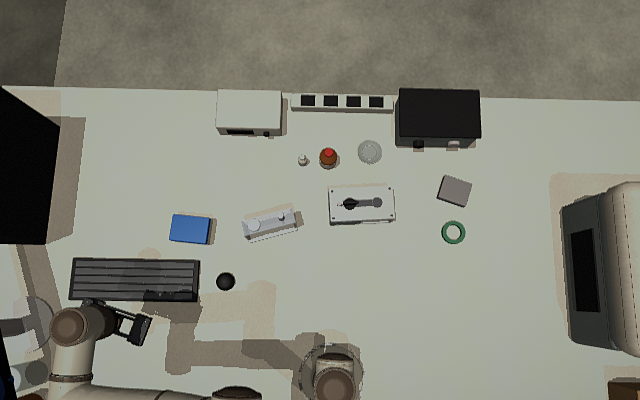

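View pics/wrist0.png

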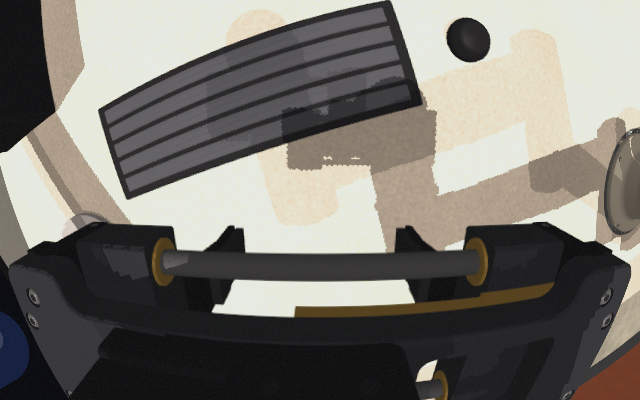

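The top view shows the chamber around (362,204) with the knob at (348,204) and the disc at (377,203). The rack is around (270,224), with the plug at (254,226) and the slim stem at (283,217). Next I'll do a rough localisation.

```bash
cat > h.py <<'E'
import numpy as np, cv2
from scipy.spatial.transform import Rotation as R
from workcell import manip, imaging
def ray(name,px,tool=None):
    m=imaging.camera_model(name); px=np.asarray(px,float)
    u=(px[0]-m['cx'])/m['fx']; v=(px[1]-m['cy'])/m['fy']
    if name=='wrist':
        th=np.hypot(u,v); d=np.array([np.sin(th)*u/max(th,1e-9),np.sin(th)*v/max(th,1e-9),np.cos(th)]); T=tool@m['T_tool_cam']
    else: d=np.array([u,v,1.]); T=np.array(m['world_from_camera'])
    T=np.array(T); return T[:3,3], T[:3,:3]@d
def onplane(name,px,z,tool=None):
    o,d=ray(name,px,tool); return o+d*(z-o[2])/d[2]
def project(name,P,tool=None):
    m=imaging.camera_model(name); T=tool@m['T_tool_cam'] if name=='wrist' else np.array(m['world_from_camera'])
    p=T[:3,:3].T@(np.asarray(P)-T[:3,3])
    if name=='wrist':
        r=np.hypot(p[0],p[1]); th=np.arctan2(r,p[2]); return np.array([m['cx']+m['fx']*th*p[0]/r, m['cy']+m['fy']*th*p[1]/r])
    return np.array([m['cx']+m['fx']*p[0]/p[2], m['cy']+m['fy']*p[1]/p[2]])
def tool(s=None):
    s=s or manip.state(); T=np.eye(4); T[:3,:3]=R.from_euler('xyz',s['orientation']).as_matrix(); T[:3,3]=s['ee_pos']; return T
def down(yawy):
    """tool x down, tool y (jaw) along world heading yawy"""
    x=np.array([0,0,-1.]); y=np.array([np.cos(yawy),np.sin(yawy),0]); z=np.cross(x,y)
    return R.from_matrix(np.c_[x,y,z]).as_euler('xyz')
E
python3 - <<'E'
from h import *
p=cv2.imread('pics/top0.png'); c=p[165:265,225:415]; cv2.imwrite('pics/top0z.png',cv2.resize(c,None,fx=4,fy=4,interpolation=cv2.INTER_CUBIC))
for n,px,z in [('knob',(348,204),.139),('disc',(377,203),.1035),('plug',(254,226),.137),('stem',(283,217),.185)]: print(n,onplane('top',px,z).round(3))
print(tool()[:3,:3].round(2))
E
```

```text
knob [ 0.545 -0.039  0.139]
disc [ 0.557 -0.137  0.103]
plug [0.468 0.257 0.137]
stem [0.491 0.163 0.185]
[[-0.   -0.29 -0.96]
 [-0.   -0.96  0.29]
 [-1.    0.   -0.  ]]
```

View pics/top0z.png

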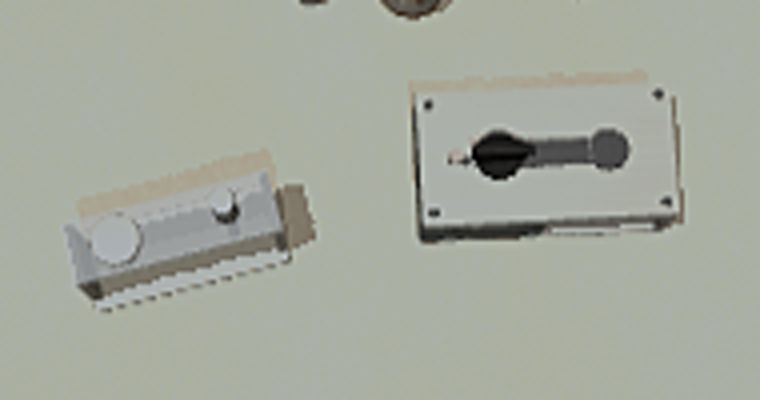

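```bash
python3 - <<'E'
from h import *
manip.move_to([0.43,0.06,0.40],down(-np.pi/2)); manip.dwell(0.3)
s=manip.state(); T=tool(s); p,d=imaging.snapshot('wrist')
np.savez('pics/w1.npz',T=T,p=p,d=d); cv2.imwrite('pics/w1.png',p)
print(s['clock'],s['joint_positions'].round(3),s['ee_pos'].round(4)); print(T.round(3))
E
```

```text
2.6083 [ 0.516 -0.015 -0.227  0.    -1.359  1.055] [0.4301 0.0603 0.3999]
[[-0.     0.001 -1.     0.43 ]
 [-0.    -1.    -0.001  0.06 ]
 [-1.     0.     0.     0.4  ]
 [ 0.     0.     0.     1.   ]]<sys>:0: UserWarning: Gimbal lock detected. Setting third angle to zero since it is not possible to uniquely determine all angles.
```

View pics/w1.png

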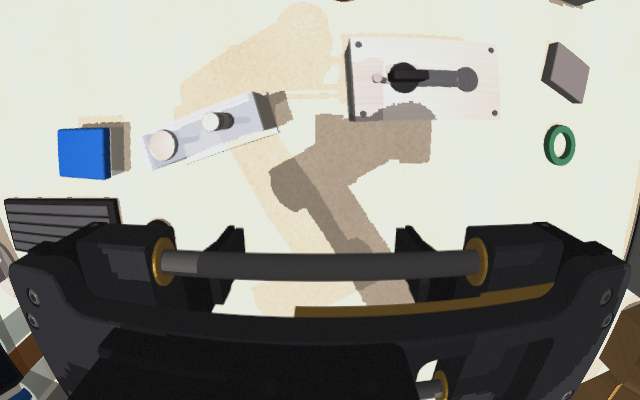

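The wrist view shows the chamber roof with screws at about (359,44), (491,50), (494,113) and (363,114). The disc is at (467,79) and the knob at (405,78). The stem head is at (212,121) and the plug at (162,145). I'll measure these now.

```bash
python3 - <<'E'
from h import *
f=np.load('pics/w1.npz'); p=f['p'];T=f['T']
g=cv2.cvtColor(p,cv2.COLOR_BGR2GRAY)
S=[]
for a,b in [(359,44),(491,50),(494,113),(363,114)]:
    w=g[b-6:b+7,a-6:a+7].astype(float); k=np.clip(130-w,0,None); yy,xx=np.mgrid[b-6:b+7,a-6:a+7]
    q=((k*xx).sum()/k.sum(),(k*yy).sum()/k.sum()); P=onplane('wrist',q,.1,T); S.append(P); print(np.round(q,1),P.round(4))
S=np.array(S); c=S.mean(0); e=(S[0]-S[1])+(S[3]-S[2]); yaw=np.arctan2(e[1],e[0])-np.pi/2; print('chamber',c.round(4),'yaw',yaw, 'sizes',[np.linalg.norm(S[i]-S[(i+1)%4]).round(4) for i in range(4)])
e2=(S[0]-S[3])+(S[1]-S[2]); print('yaw2',np.arctan2(e2[1],e2[0]))
Rz=np.array([[np.cos(yaw),-np.sin(yaw)],[np.sin(yaw),np.cos(yaw)]])
port=c[:2]+Rz@[0,-.05]; knob=c[:2]+Rz@[0,.04]; print('port',port,'knob',knob)
np.savez('est.npz',yaw=yaw,port=port,knob=knob)
# disc
m=((g<140)&(g>70)).astype(np.uint8); 
z=cv2.resize(p[20:175,130:520],None,fx=2,fy=2,interpolation=cv2.INTER_CUBIC)
for n,P in [('port',[*port,.1035]),('knobtop',[*knob,.139])]:
    q=project('wrist',P,T); print(n,q); cv2.circle(z,tuple(int(v) for v in (q-[130,20])*2),3,(0,0,255),-1)
cv2.imwrite('pics/w1z.png',z)
# depth check
for q in [(467,79),(405,66),(440,100),(162,145),(212,119)]: print(q,f['d'][q[1],q[0]])
E
```

```text
[358.   44.1] [0.5968 0.0122 0.1   ]
[490.5  49.8] [ 0.6099 -0.1772  0.1   ]
[494.  112.5] [ 0.5201 -0.1831  0.1   ]
[362.8 115.6] [0.5041 0.0062 0.1   ]
chamber [ 0.5577 -0.0855  0.1   ] yaw 0.07661521531931936 sizes [np.float64(0.1898), np.float64(0.0899), np.float64(0.19), np.float64(0.0929)]
yaw2 0.0652638204814584
port [ 0.56156668 -0.13535727] knob [ 0.55467805 -0.04562128]
port [466.51049986  79.07200545]
knobtop [411.52210505  74.44603913]
(467, 79) 0.35832742
(405, 66) 0.35544202
(440, 100) 0.37082174
(162, 145) 0.35009158
(212, 119) 0.29676434
```

View pics/w1z.png

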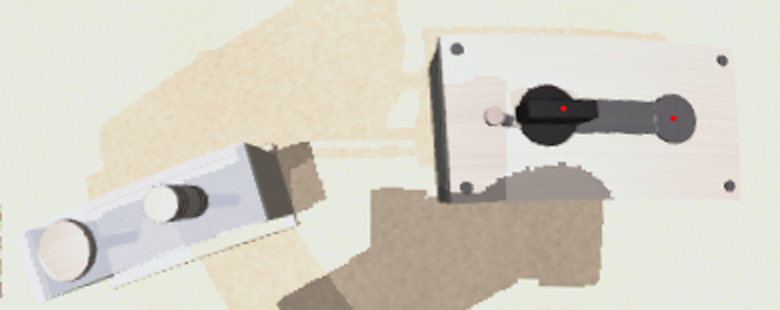

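```bash
python3 - <<'E' 2>/dev/null
from h import *
f=np.load('pics/w1.npz'); p=f['p'];T=f['T'];g=cv2.cvtColor(p,cv2.COLOR_BGR2GRAY)
for n,q,z in [('stem',(210,121),.185),('plug',(164,144.5),.137)]: print(n,onplane('wrist',q,z,T).round(4))
e=np.load('est.npz'); k=e['knob']; o=down(e['yaw']-np.pi)
print(manip.inverse_kinematics([*k,.27],o))
manip.move_to([*k,.26],o); manip.dwell(.2)
s=manip.state();print(s['clock'],s['ee_pos'],s['joint_positions'].round(3)); T=tool(s); p,d=imaging.snapshot('wrist'); cv2.imwrite('pics/w2.png',p); np.savez('pics/w2.npz',T=T,p=p,d=d)
for P in ([*e['port'],.1035],[*k,.139]): print(project('wrist',P,T).round(1))
E
```

```text
stem [0.501  0.1728 0.185 ]
plug [0.476 0.255 0.137]
[ 0.20916114  0.28622905 -0.19638355  0.         -1.08818373 -0.13254592]
3.95 [ 0.55470327 -0.04506746  0.26100796] [ 0.21   0.293 -0.211  0.    -1.065 -0.132]
[320.9  91.9]
[321.  214.3]
```

View pics/w2.png

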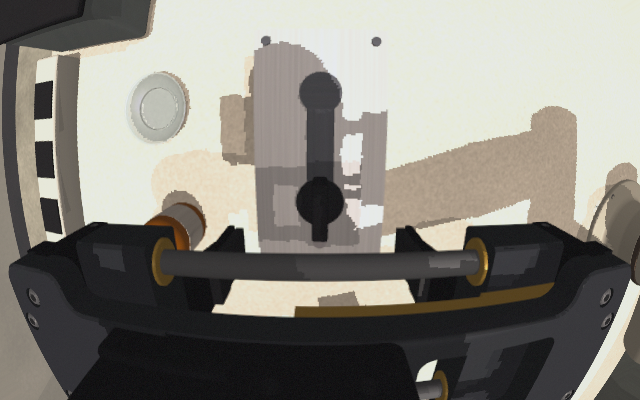

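```bash
python3 - <<'E' 2>/dev/null
from h import *
p=cv2.imread('pics/top0.png'); hsv=cv2.cvtColor(p,cv2.COLOR_BGR2HSV)
m=(((hsv[...,0]<8)|(hsv[...,0]>172))&(hsv[...,1]>150)&(hsv[...,2]>120)).astype(np.uint8); m[:, :300]=0;m[:,350:]=0
ys,xs=np.nonzero(m); print(len(xs),xs.mean(),ys.mean(),onplane('top',(xs.mean(),ys.mean()),.12), onplane('top',(328,158),.03))
e=np.load('est.npz');print(e['knob'])
E
```

```text
51 328.3137254901961 151.7843137254902 [0.72141402 0.02579658 0.12      ] [0.72529401 0.02425221 0.03      ]
[ 0.55467805 -0.04562128]
```

```bash
python3 - <<'E' 2>/dev/null
from h import *
e=np.load('est.npz'); k=e['knob']; o=down(e['yaw']-np.pi)
print(manip.movel([*k,.181],o,0.1,force_limit=15))
manip.clamp(); s=manip.state(); print(s['clock'],s['ee_pos'],s['finger_gap'],s['wrist_force'].round(1),s['wrist_torque'].round(2))
q=s['joint_positions'].copy()
for a in (.3,.6,.9,1.1):
    r=down(e['yaw']-np.pi-a); 
    manip.movel([*k,.181],r,0.1) if 0 else manip.movej([*q[:5],q[5]-a])
    s=manip.state(); print(a,s['clock'],s['ee_pos'].round(4),s['finger_gap'],s['wrist_force'].round(1),s['wrist_torque'].round(2))
T=tool(); p,d=imaging.snapshot('wrist'); cv2.imwrite('pics/w3.png',p)
E
```

```text
False
6.1333 [ 0.5549934  -0.04558438  0.18099997] 0.1313947472898302 [ 2.1 -0.2 -0.7] [ 0.04 -0.36 -0.15]
0.3 6.525 [ 0.5551 -0.0456  0.181 ] 0.1351483808854627 [ 0.8 -0.6 -1.7] [-0.02 -0.3   0.01]
0.6 6.9167 [ 0.5552 -0.0456  0.181 ] 0.13555365931422794 [ 1.6 -0.4 -1.5] [-0.1  -0.51  0.  ]
0.9 7.3083 [ 0.5552 -0.0457  0.181 ] 0.1325069950421684 [ 3.8 -0.6 -1.4] [-0.25 -0.76 -0.09]
1.1 7.6167 [ 0.5553 -0.0457  0.181 ] 0.13807789544469623 [ 3.1 -1.2 -3. ] [-0.56 -0.95 -0.09]
```

View pics/w3.png

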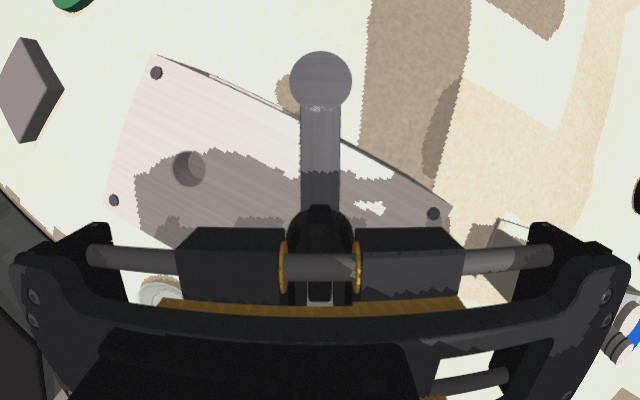

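The shutter has swung with the knob and the port is visible at (190,168). I'll release it so it can snap open, lift away, and then look at the port and the stem.

```bash
python3 - <<'E' 2>/dev/null
from h import *
e=np.load('est.npz'); k=e['knob']
manip.open_jaws(); manip.dwell(.2)
manip.movel([*k,.29],None,0.15)
manip.move_to([0.45,0.08,0.36],down(-np.pi/2)); manip.dwell(.3)
s=manip.state(); T=tool(s); p,d=imaging.snapshot('wrist'); np.savez('pics/w4.npz',T=T,p=p,d=d); cv2.imwrite('pics/w4.png',p); print(s['clock'])
z=cv2.resize(p[0:200,90:570],None,fx=1.66,fy=1.66); 
E
```

```text
12.375
```

View pics/w4.png

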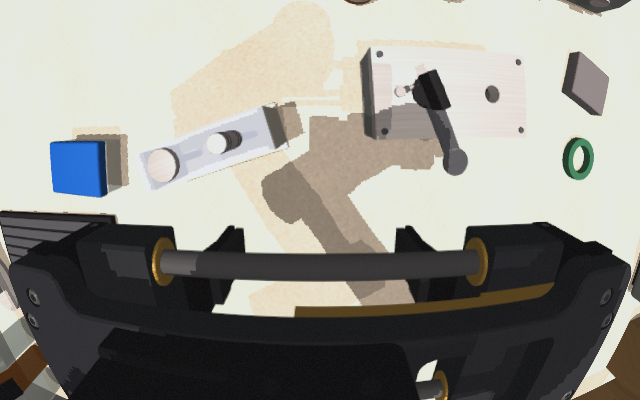

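The shutter is open: the disc is at (455,161) and the port at (492,94). The stem head is at (217,144) and the plug at (163,165). I'll refine the port, the disc angle and the stem position.

```bash
python3 - <<'E' 2>/dev/null
from h import *
f=np.load('pics/w4.npz'); p=f['p'];T=f['T'];g=cv2.cvtColor(p,cv2.COLOR_BGR2GRAY)
def cen(a,b,h,thr):
    w=g[b-h:b+h+1,a-h:a+h+1].astype(float); k=np.clip(thr-w,0,None); yy,xx=np.mgrid[b-h:b+h+1,a-h:a+h+1]
    return ((k*xx).sum()/k.sum(),(k*yy).sum()/k.sum())
S=np.array([onplane('wrist',cen(a,b,5,130),.1,T) for a,b in [(379,54),(518,62),(521,130),(385,131)]]); c=S.mean(0)
e=(S[0]-S[1])+(S[3]-S[2]); yaw=np.arctan2(e[1],e[0])-np.pi/2; e2=(S[0]-S[3])+(S[1]-S[2])
print(S.round(4).tolist(),c.round(4),yaw,np.arctan2(e2[1],e2[0]))
Rz=np.array([[np.cos(yaw),-np.sin(yaw)],[np.sin(yaw),np.cos(yaw)]]); port=c[:2]+Rz@[0,-.05];knob=c[:2]+Rz@[0,.04]
m=(g[80:110,478:508]<170).astype(np.uint8); n,l,st,ce=cv2.connectedComponentsWithStats(m); i=1+st[1:,4].argmax(); q=ce[i]+[478,80]
print('port',port,'blob',q,st[i],onplane('wrist',q,.1,T).round(4),'proj',project('wrist',[*port,.1],T))
dp=onplane('wrist',(455,161),.1035,T); v=Rz.T@(dp[:2]-knob); print('disc angle',np.arctan2(-v[0],-v[1]),np.linalg.norm(v))
# stem & plug: bright/top ellipse
for n,(a,b),z,r in [('stem',(217,144),.185,16),('plug',(163,165),.137,24)]:
    P=onplane('wrist',(a,b),z,T); print(n,P.round(4))
z=np.hstack([cv2.resize(p[115:190,130:260],None,fx=6,fy=6,interpolation=cv2.INTER_CUBIC)])
cv2.imwrite('pics/w4s.png',z); np.savez('est2.npz',yaw=yaw,port=port,knob=knob)
E
```

```text
[[0.5966, 0.0124, 0.1], [0.6098, -0.177, 0.1], [0.52, -0.1834, 0.1], [0.507, 0.0062, 0.1]] [ 0.5583 -0.0855  0.1   ] 0.06927862022383913 0.07020782309794879
port [ 0.56179797 -0.13533934] blob [491.61306533  93.67839196] [  7   5  14  18 199] [ 0.5616 -0.1343  0.1   ] proj [492.25837015  93.59788508]
disc angle 1.1998503645901706 0.0897145654999693
stem [0.5001 0.172  0.185 ]
plug [0.476  0.2562 0.137 ]
```

View pics/w4s.png

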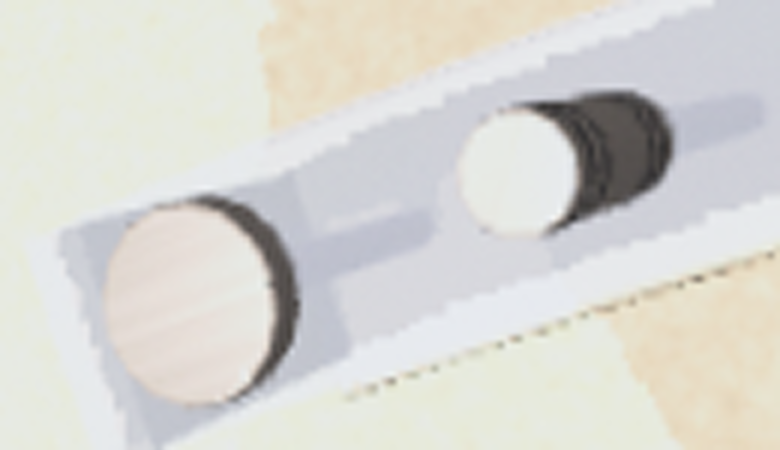

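```bash
python3 - <<'E' 2>/dev/null
from h import *
f=np.load('pics/w4.npz');T0=f['T']; s0=onplane('wrist',(216.3,143.5),.185,T0); pl=onplane('wrist',(161.4,165.3),.137,T0); print(s0,pl)
h=np.arctan2(pl[1]-s0[1],pl[0]-s0[0])-np.pi/2; print('rack yaw',h); np.savez('stem.npz',s=s0,h=h)
o=down(h-np.pi); manip.move_to([s0[0],s0[1],.30],o); manip.dwell(.3)
s=manip.state(); T=tool(s); p,d=imaging.snapshot('wrist'); np.savez('pics/w5.npz',T=T,p=p,d=d); print(s['clock'],s['ee_pos'],project('wrist',s0,T),s['wrist_force'],s['wrist_torque'])
cv2.imwrite('pics/w5.png',p)
E
```

```text
[0.50056683 0.17265342 0.185     ] [0.47568826 0.25838429 0.137     ]
rack yaw 0.28243622052749195
13.9833 [0.5005557  0.17249741 0.30024797] [320.76463733 218.34219667] [-0.27858114 -0.61002971 -0.97395269] [ 0.04594954 -0.04674186  0.00461307]
```

View pics/w5.png

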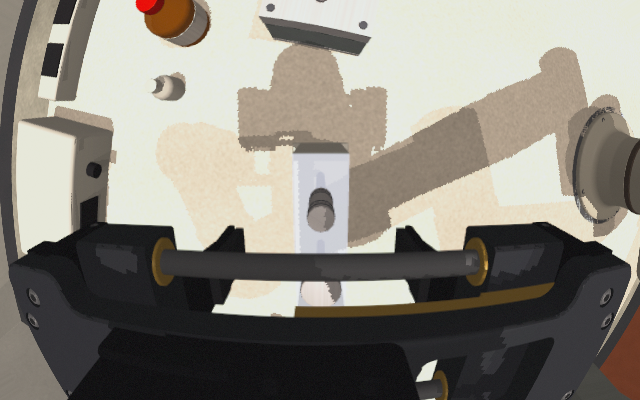

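The stem head top is at (321,217), within about 1 mm of the prediction. I'll grasp and lift.

```bash
python3 - <<'E' 2>/dev/null
from h import *
e=np.load('stem.npz'); s0=e['s']; o=down(e['h']-np.pi)
print(manip.movel([s0[0],s0[1],.206],o,0.12,force_limit=15))
manip.clamp(); s=manip.state(); print(s['clock'],s['ee_pos'].round(4),s['finger_gap'],s['wrist_force'].round(2))
manip.movel([s0[0],s0[1],.226],o,0.08); s=manip.state(); print(s['ee_pos'].round(4),s['finger_gap'],s['wrist_force'].round(2))
manip.movel([s0[0],s0[1],.396],o,0.15); manip.dwell(.2); s=manip.state(); print(s['clock'],s['ee_pos'].round(4),s['finger_gap'],s['wrist_force'].round(2),s['wrist_torque'].round(3))
T=tool(s)
for n in ('wrist','scene','top'):
    p,d=imaging.snapshot(n); np.savez(f'pics/{n}6.npz',T=T,p=p,d=d); cv2.imwrite(f'pics/{n}6.png',p)
    print(n,project(n,[*s0[:2],.205],T).round(1),project(n,[*s0[:2],.345],T).round(1))
p=cv2.imread('pics/scene6.png'); q=project('scene',[*s0[:2],.27],T).astype(int); cv2.imwrite('pics/s6z.png',cv2.resize(p[max(q[1]-75,0):q[1]+75,q[0]-90:q[0]+90],None,fx=4,fy=4,interpolation=cv2.INTER_CUBIC))
E
```

```text
False
16.0667 [0.5005 0.1726 0.2059] 0.22291143128696636 [-0.37  0.74  0.38]
[0.5005 0.1727 0.2262] 0.2270404730950028 [ 0.13 -0.39 -1.19]
17.95 [0.5005 0.1726 0.3953] 0.22573487557991287 [ 0.17 -0.17 -1.72] [ 0.068 -0.034 -0.012]
wrist [320.  192.8] [321.  258.7]
scene [372.6 193.6] [379.1 148.8]
top [279.6 212.8] [276.4 204.6]
```

View pics/wrist6.png

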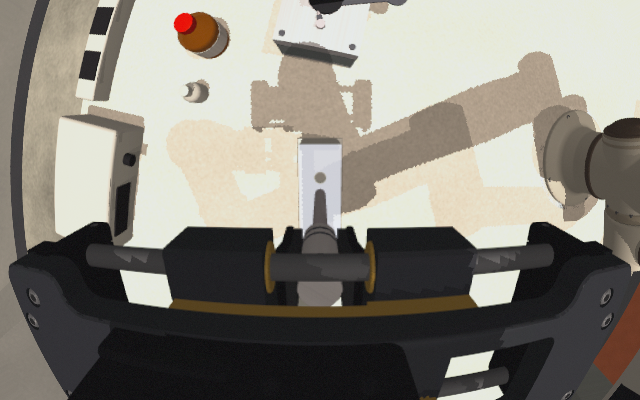

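View pics/s6z.png

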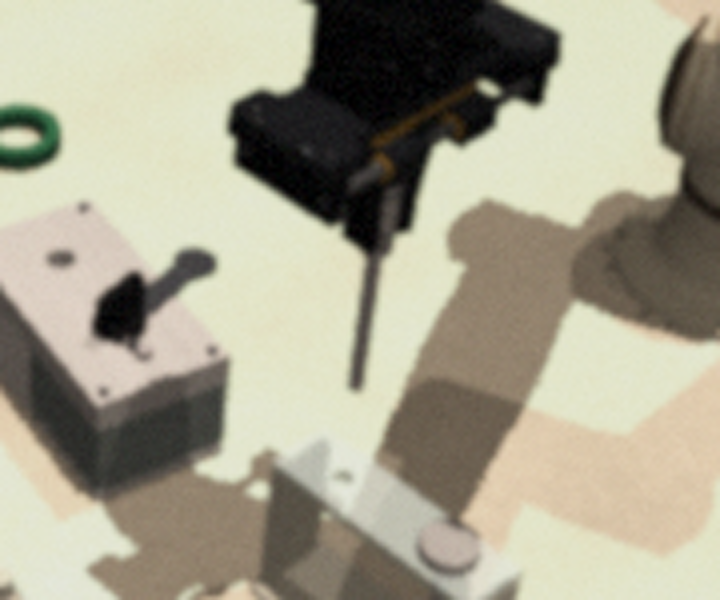

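The stem is lifted. Its rod shows in the wrist view from (320,192) to (318,230), and the plug is still in the rack. Next I'll measure the tip and check for tilt.

```bash
python3 - <<'E' 2>/dev/null
from h import *
p=cv2.imread('pics/wrist6.png'); a=cv2.resize(p[165:245,290:350],None,fx=7,fy=7,interpolation=cv2.INTER_CUBIC)
p=cv2.imread('pics/scene6.png'); b=cv2.resize(p[155:211,355:395],None,fx=10,fy=10,interpolation=cv2.INTER_CUBIC)
cv2.imwrite('pics/z6.png',np.hstack([a,np.vstack([b])])[:560] if a.shape[0]==b.shape[0] else a)
E
```

```text
(no output)
```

View pics/z6.png

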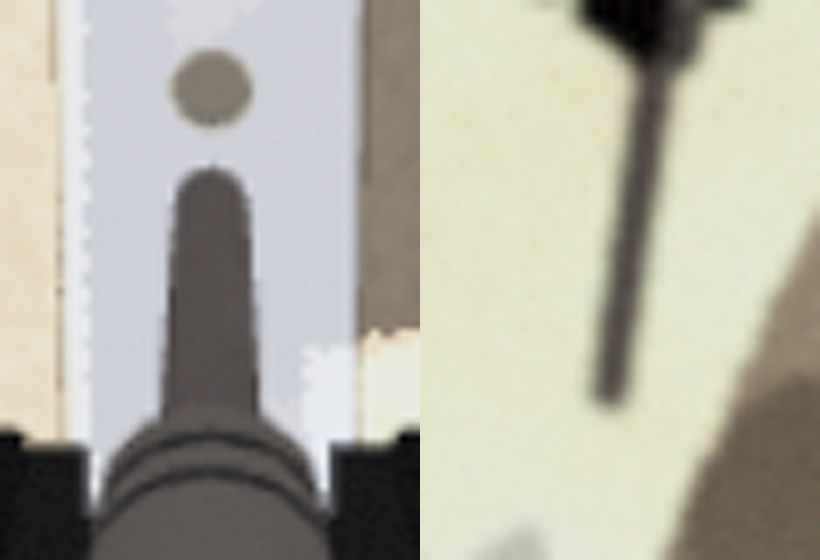

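The tip is within about 1 px of prediction in both views, so the stem is upright and centred. I'll carry it over the port and compare tip and port there.

```bash
python3 - <<'E' 2>/dev/null
from h import *
e=np.load('est2.npz'); pt=e['port']; o=down(np.load('stem.npz')['h']-np.pi)
manip.movel([*pt,.396],o,0.15); manip.movel([*pt,.345],o,0.1); manip.dwell(.4); s=manip.state(); print(s['clock'],s['ee_pos'].round(4),s['finger_gap'],s['wrist_force'].round(2))
T=tool(s)
for n in ('wrist','scene','top'):
    p,d=imaging.snapshot(n); cv2.imwrite(f'pics/{n}7.png',p)
    print(n,project(n,[*pt,.1],T).round(1),project(n,[*pt,.154],T).round(1))
p=cv2.imread('pics/wrist7.png'); a=cv2.resize(p[165:245,280:360],None,fx=7,fy=7,interpolation=cv2.INTER_CUBIC); cv2.imwrite('pics/w7z.png',a); np.save('pics/T7.npy',T)
p=cv2.imread('pics/scene7.png'); q=project('scene',[*pt,.13],T).astype(int); print(q); a=cv2.resize(p[q[1]-35:q[1]+35,q[0]-50:q[0]+50],None,fx=8,fy=8,interpolation=cv2.INTER_CUBIC); cv2.imwrite('pics/s7z.png',a)
E
```

```text
21.4 [ 0.5619 -0.1353  0.3453] 0.22451798193903227 [ 0.19 -0.47 -1.52]
wrist [320.4 180.9] [320.6 192.5]
scene [299.1 161.6] [299.  147.4]
top [376.5 201.6] [378.6 198.5]
[299 153]
```

View pics/w7z.png

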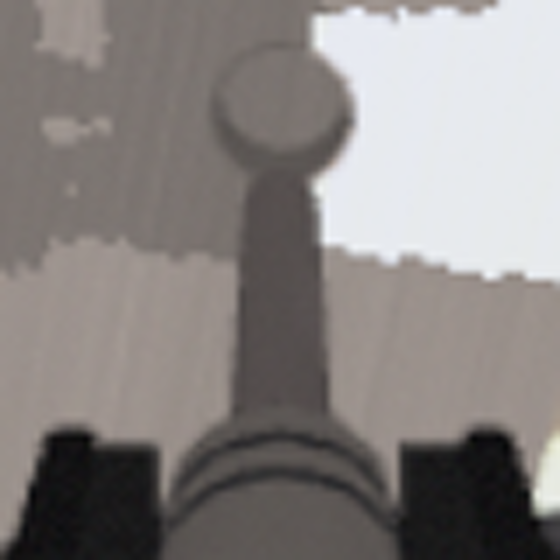

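View pics/s7z.png

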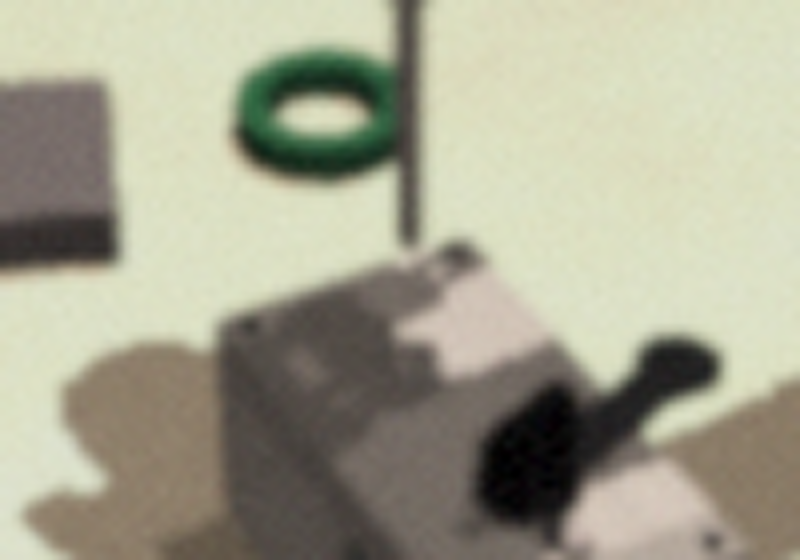

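The port is at about (320,180.3) and the tip at (320,193), within about 1 mm of alignment. I'll lower the tip to just above the roof for a comparison without parallax.

```bash
python3 - <<'E' 2>/dev/null
from h import *
e=np.load('est2.npz'); pt=e['port']; o=down(np.load('stem.npz')['h']-np.pi)
manip.movel([*pt,.299],o,0.1,force_limit=8); manip.dwell(.4); s=manip.state(); print(s['clock'],s['ee_pos'].round(4),s['finger_gap'],s['wrist_force'].round(2))
T=tool(s); np.save('pics/T8.npy',T)
p,d=imaging.snapshot('wrist'); cv2.imwrite('pics/wrist8.png',p)
a=cv2.resize(p[165:235,280:360],None,fx=8,fy=8,interpolation=cv2.INTER_CUBIC)
for P,c in (([*pt,.1],(0,0,255)),([*pt,.108],(0,255,0))):
    q=project('wrist',P,T); print(q.round(1)); cv2.circle(a,tuple(int(v) for v in (q-[280,165]+.5)*8),2,c,-1)
for P,r,z,c in ((pt,.011,.1,(0,0,255)),(pt,.005,.108,(0,255,0))):
    poly=np.array([(project('wrist',[P[0]+r*np.cos(t),P[1]+r*np.sin(t),z],T)-[280,165]+.5)*8 for t in np.linspace(0,6.3,60)]).astype(np.int32); cv2.polylines(a,[poly],True,c,1)
cv2.imwrite('pics/w8z.png',a)
E
```

```text
22.5583 [ 0.5619 -0.1353  0.2994] 0.2214088721382812 [ 0.49 -0.28 -0.92]
[320.6 190.5]
[320.6 192.5]
```

View pics/w8z.png

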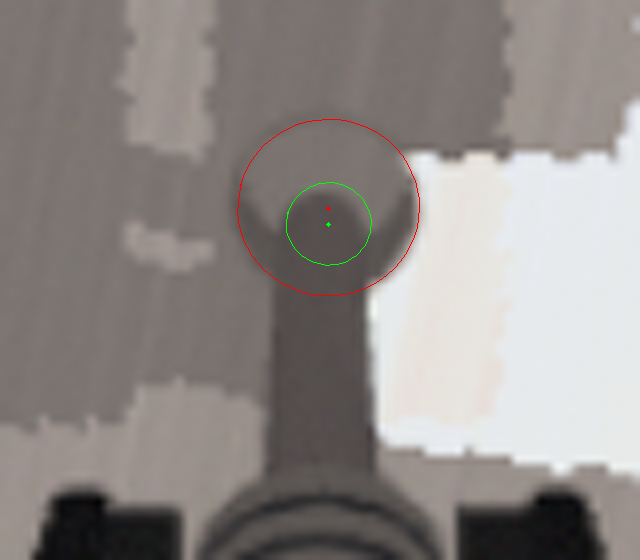

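```bash
python3 - <<'E' 2>/dev/null
from h import *
e=np.load('est2.npz'); pt=e['port']; o=down(np.load('stem.npz')['h']-np.pi); T=np.load('pics/T8.npy')
n=(np.array([*pt,0])-T[:3,2]*.0012+T[:3,1]*.0004)[:2]; print(n-pt)
print(manip.movel([*n,.299],o,0.05))
s=manip.state(); print(s['wrist_force'].round(2))
print(manip.movel([*n,.2359],o,0.06,force_limit=5)); manip.dwell(.6)
s=manip.state(); print(s['clock'],s['ee_pos'].round(4),s['finger_gap'],s['wrist_force'].round(2),s['wrist_torque'].round(3))
T=tool(s); np.savez('pics/T9.npz',T=T,n=n)
for k in ('wrist','scene','top'):
    p,d=imaging.snapshot(k); cv2.imwrite(f'pics/{k}9.png',p)
    if k=='wrist':
        a=cv2.resize(p[165:235,280:360],None,fx=8,fy=8,interpolation=cv2.INTER_CUBIC); cv2.imwrite('pics/w9z.png',a); print(project('wrist',[*pt,.1],T))
    if k=='scene': cv2.imwrite('pics/s9z.png',cv2.resize(p[90:280,210:450],None,fx=3.2,fy=3.1,interpolation=cv2.INTER_CUBIC))
E
```

```text
[-4.96906020e-05 -1.26393467e-03]
False
[ 0.62  0.17 -1.57]
False
24.6583 [ 0.5617 -0.1366  0.2359] 0.220090246053606 [ 0.39 -0.18 -1.27] [ 0.074 -0.006  0.026]
[320.12707458 211.11143899]
```

View pics/w9z.png

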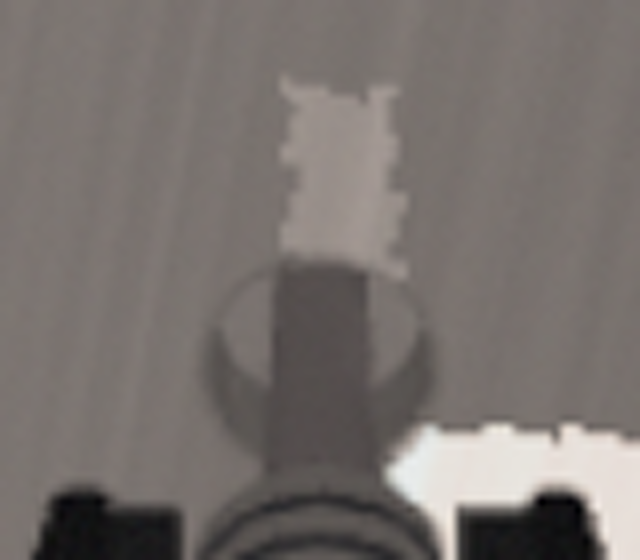

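View pics/s9z.png

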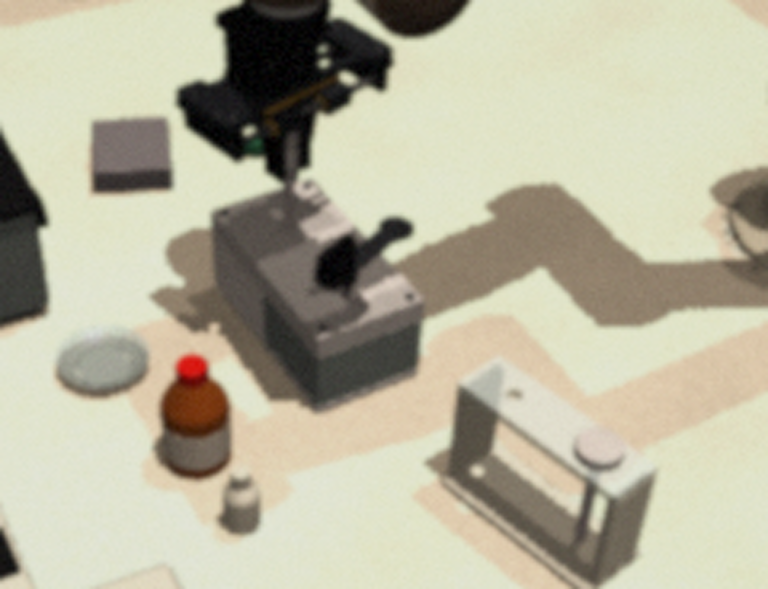

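View pics/top9.png

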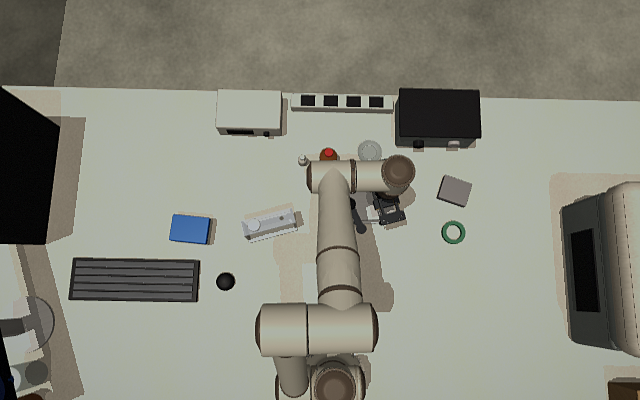

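The rod passes through the middle of the port: port edges are at 204 and 435 in the zoom, rod edges at 272 and 372. The shutter is open, the plug is in the rack and the other items haven't moved. I saw no contact force, so I'm handing it in.

```bash
python3 - <<'E' 2>/dev/null
from h import *
s=manip.state(); print(s['clock'],np.abs(s['dq']).max(),s['ee_pos'].round(4)); print(manip.finish_job())
E
```

```text
24.8083 0.0015775251282211561 [ 0.5617 -0.1366  0.2359]
the job is handed in; nothing more can be done
None
```

I turned the knob clockwise until the shutter opened, then lifted the slim stem from the rack. I lowered it through the port and handed the job in at 24.8 s of the 61 s, with the gripper still holding it there.

- **Shutter:** a picture taken after I let go put it at about 1.20 rad, fully open.
- **Stem height:** the gripper stopped where the tip should be 45 mm above the bench. That comes from the grasp height in the rack; the tip itself is hidden inside the chamber and I could not see it.
- **Upright:** before the carry, the tip was within about 1 px of its predicted place in two cameras.
- **Contact:** neither force-limited descent (8 N above the port, 5 N into it) tripped. The wrist force while holding was just the stem's weight, and the arm was still.
- **Centring:** side to side across the wrist view, the rod was within about 0.3 mm of the port's middle. In the other direction my checks disagreed. With the tip just above the port, the picture suggested a 1.4 mm offset, and I corrected 1.2 mm of it. The final picture fits the port estimate from before that correction, so the stem may be up to about 1.2 mm off centre, against 6 mm of clearance.
- **Everything else:** the plug is still in the rack, and nothing else on the bench looked moved in the last pictures.

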